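# Load the press rack with forming punches in reverse order

## Robot

A 7-joint arm with a two-finger parallel gripper is mounted at the origin on the work surface. World frame = base frame: x ahead of the robot, y to its left, z up, the work surface at z = 0. Lengths are in mm, angles in degrees, forces in N, time in s.
With the tool pointing down it reaches from about 400 to 900 mm from the base axis. Payload 5.5 kg.
Tool frame: the origin (TCP) lies at the very end of the fingers, on their centre line; the grasp point (between the pads) lies 19 mm behind it; z points along the fingers, y is the direction in which the jaws open and shut (so a half turn about z gives the same grasp; the last joint's range is limited). The gripper opens to 85 mm and grips with 20 to 120 N. Pads are 22 mm wide; open, the fingers measure 114 mm over their backs; the gripper's body (76 mm by 85 mm) begins 54 mm behind the grasp point. The pads swing forward as they close: fully open they stand 13 mm farther back than shut.
Start: joints at [90.252, 28.699, -24.465, 88.831, 12.651, 65.22, -12.049], TCP at [166.382, -628.344, 231.31] pointing down, gripper open.
Joint ranges: [-164.97, 164.97], [-17.58, 116.51], [-87.97, 89.64], [11.32, 138.91], [-80.73, 260.73], [10.89, 115.49], [-147.41, 147.41]. Speed limits (degrees/s): [147.25, 147.25, 180, 180, 180, 180, 180].

## Interface

Orientations are given as [roll, pitch, yaw] about the fixed x, y, z axes, in that order (R = Rz(yaw) Ry(pitch) Rx(roll)).
In Python, from rig import bot gives the robot as it stands. The module is installed in compiled form; this text tells all that it offers.
- The arm moves only by the tool arm_command, never from a script. Its argument "rows" is a list of rows, each a list of 3 entries, a list of its own where there are three numbers: the shift along the world's x, y, z in units of 25 mm (1.0 is 25 mm), then the turn about the world's z in units of 6 degrees (1.0 is 6 degrees), then the closure, from 0 (fully open) to 1 (shut). In form: [[[tx, ty, tz], twist, hand], ...]. A call has 1 to 8 rows; each row shifts and turns the commanded pose from where the row before left it; what a row does not reach is not made up. A row lasts 1/10 s, in which the tool goes at most 50 mm and 8.59 degrees, less where a joint would pass 70% of its speed; a pose out of reach is approached as far as the arm can. A call is refused whole if a number of a shift passes 1 or a number of a turn 1, either way. A call with a gripper value outside its range is refused whole. The fingers move at their own pace and stop on an object; the grip force is fixed at half the most. Time passes only in rows, so rows that do not move let the fingers close. It gives the time, the measured TCP pose, the force and the opening at its end, in the units of the state.
- bot.state(): the state, without advancing time (a new reading comes with each control period).
- bot.camera(name): name is "side" or "top"; returns a dict with "frame" (420x560x3 uint8, red, green, blue), "depth" (420x560 float32, mm along the optical axis (not along the pixel's ray), 0 where there is no reading), "fx", "fy", "cx", "cy" (pixels), "R" (3x3) and "t" (3): a world point X has camera coordinates R X + t. Camera axes: x right, y down, z forward; pixel columns grow to the right and rows downward; lengths in mm; the calibration is good to about 2 mm. A picture is of the moment at which its call begins.
- bot.job_done(): hands the job in, once; it reports no verdict.
Trained networks look in a picture, given as the dict that the camera call returned (one of the last four; its "shot" number tells which), for a name from the list of things; names that differ only in an ending like _2 or _b are one class to them, and where a whole thing is asked for, a point or a joint stands for the part that bears it (a point fixed in the world has none). Each returns a list of dicts, best first, with "confidence" (0 to 1); they miss things now and then, are a little off and sometimes report something else, mostly with a low value. They report only what shows in the picture. A call takes as long as a camera call. They do not tell look-alikes from the thing itself.
- bot.search_frame(name, picture): "point" ([row, column] in pixels, amid what is visible of it).
- bot.masks_of(name, picture): "region" (420x560 bool, what is visible of it) and "point" ([row, column] in pixels, amid what is visible of it).
- bot.pinpoint(name, picture): "point" ([row, column] in pixels: a listed point, or the origin of a listed thing).
The state is a dict: "clock": time; "joints": joint angles; "dq": joint speeds; "joint_efforts": joint torques, N m; "tcp_pos": TCP position; "tcp_rot": TCP orientation; "wrist_force": force on the tool from outside, world axes, zero at the start; "torque": the same for the moment, N m; "grip_width": opening from 0.0 (shut) to 1.0 (fully open).
Only numpy, scipy, OpenCV 4.12 (cv2) and the standard library are available. Lean on these libraries where they do the work, as an engineer would, in place of code of your own. Each camera call takes 0.05 s, during which the arm holds its last target.

## Task

Move the four forming punches from the wooden rack into the empty grey steel rack, in reverse order: the punch that starts nearest the wooden rack's white end goes into the steel rack's pocket farthest from its white end, and so on along the row, so that the one that starts farthest from the white end finishes next to it. Keep each punch upright all the way, and leave all four standing down in their own pockets.

Things in the scene. Friction and masses are not known exactly. Their poses are not given: they have to be found in the camera images.
- wood_rack: Wooden rack, fixed, full at the start. Origin: under its middle, on the bench; x across the row, y along it towards the white end block (y 124 to 146 mm), z up. Four open 52 x 52 mm pockets centred at x 0, y +90, +30, -30, -90 mm; floor 6 mm, 8 mm thick walls to 20 mm above the bench. Body x -34 to 34 mm, y -124 to 146; on the +x side a 12 mm high ledge to x 62 carries the colour tags.
- steel_rack: Grey steel rack, fixed, empty at the start. Frame, pockets and white end block as on the wooden rack: pockets 52 x 52 mm centred at x 0, y +90, +30, -30, -90 mm, floor 6 mm, 8 mm thick walls to 20 mm above the bench; white end at +y (y 124 to 146 mm). No ledge. Either rack may stand left or right, turned a little.
- punch_red_mid (a point): The red forming punch, loose, upright in a pocket of the wooden rack: flat-footed red sleeve 36 mm in diameter, 56 mm tall, with a narrower bare steel head (a rounded dome, at most 24 mm wide); 84 mm tall in all, 0.2 to 0.4 kg. The point is on its axis, half-way up, on the sleeve: 42 mm above the foot, 48 mm above the bench when in a pocket; z up the axis.
- punch_blue_mid (a point): The blue forming punch, loose, upright in a pocket of the wooden rack: flat-footed blue sleeve 36 mm in diameter, 56 mm tall, with a narrower bare steel head (a flat disc on a neck, at most 24 mm wide); 84 mm tall in all, 0.2 to 0.4 kg. The point is on its axis, half-way up, on the sleeve: 42 mm above the foot, 48 mm above the bench when in a pocket; z up the axis.
- punch_yellow_mid (a point): The yellow forming punch, loose, upright in a pocket of the wooden rack: flat-footed yellow sleeve 36 mm in diameter, 56 mm tall, with a narrower bare steel head (a cone, at most 24 mm wide); 84 mm tall in all, 0.2 to 0.4 kg. The point is on its axis, half-way up, on the sleeve: 42 mm above the foot, 48 mm above the bench when in a pocket; z up the axis.
- punch_green_mid (a point): The green forming punch, loose, upright in a pocket of the wooden rack: flat-footed green sleeve 36 mm in diameter, 56 mm tall, with a narrower bare steel head (a thick stub with a thin pin, at most 24 mm wide); 84 mm tall in all, 0.2 to 0.4 kg. The point is on its axis, half-way up, on the sleeve: 42 mm above the foot, 48 mm above the bench when in a pocket; z up the axis.
- tag_red: A red disc, 22 mm across, 3 mm thick, fixed on the wooden rack's ledge beside the pocket where the red punch stands at the start, about 48 mm from the punch along the rack's +x; it stays as a reminder when the punch is gone. Origin: centre of its underside.
- tag_blue: A blue disc, 22 mm across, 3 mm thick, fixed on the wooden rack's ledge beside the pocket where the blue punch stands at the start, about 48 mm from the punch along the rack's +x; it stays as a reminder when the punch is gone. Origin: centre of its underside.
- tag_yellow: A yellow disc, 22 mm across, 3 mm thick, fixed on the wooden rack's ledge beside the pocket where the yellow punch stands at the start, about 48 mm from the punch along the rack's +x; it stays as a reminder when the punch is gone. Origin: centre of its underside.
- tag_green: A green disc, 22 mm across, 3 mm thick, fixed on the wooden rack's ledge beside the pocket where the green punch stands at the start, about 48 mm from the punch along the rack's +x; it stays as a reminder when the punch is gone. Origin: centre of its underside.
Not all that is in view belongs to the job. Of the things shaped like the part that bears punch_green_mid, the green one is meant.

How it is judged (in metres and radians):
At the end, for the whole second after the job is handed in: All four punches stand upright (0.1 rad) and at rest on the pocket floors of the steel rack, mid points within 13 mm of the pocket centres and 43 to 53 mm above the bench, in reverse order: the punch whose tag is at y on the wooden rack is in the steel rack's pocket at -y (((y of tag_red in the frame of wood_rack between 0.07 and 0.11 m and y of punch_red_mid in the frame of steel_rack between -0.103 and -0.077 m) or (y of tag_red in the frame of wood_rack between 0.01 and 0.05 m and y of punch_red_mid in the frame of steel_rack between -0.043 and -0.017 m) or (y of tag_red in the frame of wood_rack between -0.05 and -0.01 m and y of punch_red_mid in the frame of steel_rack between 0.017 and 0.043 m) or (y of tag_red in the frame of wood_rack between -0.11 and -0.07 m and y of punch_red_mid in the frame of steel_rack between 0.077 and 0.103 m)) and x of punch_red_mid in the frame of steel_rack between -0.013 and 0.013 m and z of punch_red_mid in the frame of steel_rack between 0.043 and 0.053 m and angle between each of punch_red_mid, punch_blue_mid, punch_yellow_mid, punch_green_mid's own z axis and vertical below 0.1 rad and linear speed of each of punch_red, punch_blue, punch_yellow, punch_green below 0.02 m/s and ((y of tag_blue in the frame of wood_rack between 0.07 and 0.11 m and y of punch_blue_mid in the frame of steel_rack between -0.103 and -0.077 m) or (y of tag_blue in the frame of wood_rack between 0.01 and 0.05 m and y of punch_blue_mid in the frame of steel_rack between -0.043 and -0.017 m) or (y of tag_blue in the frame of wood_rack between -0.05 and -0.01 m and y of punch_blue_mid in the frame of steel_rack between 0.017 and 0.043 m) or (y of tag_blue in the frame of wood_rack between -0.11 and -0.07 m and y of punch_blue_mid in the frame of steel_rack between 0.077 and 0.103 m)) and x of punch_blue_mid in the frame of steel_rack between -0.013 and 0.013 m and z of punch_blue_mid in the frame of steel_rack between 0.043 and 0.053 m and ((y of tag_yellow in the frame of wood_rack between 0.07 and 0.11 m and y of punch_yellow_mid in the frame of steel_rack between -0.103 and -0.077 m) or (y of tag_yellow in the frame of wood_rack between 0.01 and 0.05 m and y of punch_yellow_mid in the frame of steel_rack between -0.043 and -0.017 m) or (y of tag_yellow in the frame of wood_rack between -0.05 and -0.01 m and y of punch_yellow_mid in the frame of steel_rack between 0.017 and 0.043 m) or (y of tag_yellow in the frame of wood_rack between -0.11 and -0.07 m and y of punch_yellow_mid in the frame of steel_rack between 0.077 and 0.103 m)) and x of punch_yellow_mid in the frame of steel_rack between -0.013 and 0.013 m and z of punch_yellow_mid in the frame of steel_rack between 0.043 and 0.053 m and ((y of tag_green in the frame of wood_rack between 0.07 and 0.11 m and y of punch_green_mid in the frame of steel_rack between -0.103 and -0.077 m) or (y of tag_green in the frame of wood_rack between 0.01 and 0.05 m and y of punch_green_mid in the frame of steel_rack between -0.043 and -0.017 m) or (y of tag_green in the frame of wood_rack between -0.05 and -0.01 m and y of punch_green_mid in the frame of steel_rack between 0.017 and 0.043 m) or (y of tag_green in the frame of wood_rack between -0.11 and -0.07 m and y of punch_green_mid in the frame of steel_rack between 0.077 and 0.103 m)) and x of punch_green_mid in the frame of steel_rack between -0.013 and 0.013 m and z of punch_green_mid in the frame of steel_rack between 0.043 and 0.053 m); the robot touches nothing.
It fails at once if the red punch is tipped over (more than 0.6 rad from upright) (angle between punch_red_mid's own z axis and vertical above 0.6 rad).
It fails at once if the blue punch is tipped over (more than 0.6 rad from upright) (angle between punch_blue_mid's own z axis and vertical above 0.6 rad).
It fails at once if the yellow punch is tipped over (more than 0.6 rad from upright) (angle between punch_yellow_mid's own z axis and vertical above 0.6 rad).
It fails at once if the green punch is tipped over (more than 0.6 rad from upright) (angle between punch_green_mid's own z axis and vertical above 0.6 rad).
It also fails if it takes over 112 s, if anything falls off the work surface, if the arm or the gripper's body presses on something with over 40 N, if the wrist force passes 120 N, or if a joint passes its speed limit or range.

## Working session

There is one attempt and no reset: what is moved stays moved. The work goes in short steps, Python scripts to look and compute and a tool call to move; the robot and the scene stay as the last step left them, time stands still between calls to the robot, and variables do not carry over. Pictures are saved under pics/ and viewed, and the job is handed in when it is done.

Besides the shell and the picture viewer there is one more tool, called after "Emit:" in YAML: its name, and indented under it one key for each argument. arm_command: Moves the arm, as the interface text tells. Its arguments: {"type":"object","properties":{"rows":{"type":"array","items":{"type":"array"}}},"required":["rows"]}

```bash
mkdir -p pics; cat > h.py <<'E'
import numpy as np, cv2
from rig import bot
def save(p,name,crop=None,scale=1):
    f=p["frame"][:,:,::-1]
    if crop: f=f[crop[0]:crop[1],crop[2]:crop[3]]
    cv2.imwrite("pics/"+name,cv2.resize(f,None,fx=scale,fy=scale,interpolation=cv2.INTER_CUBIC))
def world(p,r,c,z=None):
    ray=np.array([(c-p["cx"])/p["fx"],(r-p["cy"])/p["fy"],1.0])
    R=np.array(p["R"]);t=np.array(p["t"])
    o=-R.T@t; d=R.T@ray
    if z is None: return o+d*p["depth"][int(round(r)),int(round(c))]
    return o+d*(z-o[2])/d[2]
def proj(p,X):
    q=np.array(p["R"])@np.array(X)+np.array(p["t"])
    return [p["fy"]*q[1]/q[2]+p["cy"],p["fx"]*q[0]/q[2]+p["cx"]]
E
python3 - <<'E'
from h import *
s=bot.state();print({k:np.round(v,2) for k,v in s.items()})
for n in("top","side"):
    p=bot.camera(n);save(p,n+"0.png")
    print(n,p["fx"],np.round(-np.array(p["R"]).T@p["t"]),np.round(p["R"],2).tolist())
    for k in["wood_rack","steel_rack"]+[a+"_"+c+b for c in("red","blue","yellow","green") for a,b in(("punch","_mid"),("tag",""))]:
        zz=0 if "rack" in k else 48 if "mid" in k else 12
        for d in bot.pinpoint(k,p)[:3]:
            print(k,round(d["confidence"],2),np.round(d["point"],1),np.round(world(p,*d["point"],z=zz),1))
E
```

```text
{'clock': np.float64(0.0), 'joints': array([ 90.25,  28.76, -24.45,  88.89,  12.65,  65.22, -12.05]), 'dq': array([-0.03, -0.03,  0.02, -0.02, -0.04,  0.04, -0.11]), 'joint_efforts': array([-0.000e+00, -5.695e+01, -5.820e+00, -2.809e+01,  1.000e-02,
        1.000e-02, -0.000e+00]), 'tcp_pos': array([ 166.14, -627.67,  230.23]), 'tcp_rot': array([-179.89,   -0.  ,   14.83]), 'wrist_force': array([-0.01, -0.27,  0.7 ]), 'torque': array([ 0.01,  0.05, -0.03]), 'grip_width': np.float64(1.0)}
top 405.98873389156915 [ 500.   20. 1026.] [[-0.02, -1.0, 0.0], [-1.0, 0.02, -0.07], [0.07, -0.01, -1.0]]
wood_rack 0.6 [242.4 208.4] [499.3 207.2   0. ]
steel_rack 0.66 [204.5 365.6] [ 586.8 -192.5    0. ]
punch_red_mid 0.66 [245.9 216.3] [490.6 179.5  48. ]
tag_red 0.59 [227.3 221.9] [536.2 171.   12. ]
tag_red 0.19 [200.7 363.9] [ 595.4 -186.    12. ]
punch_blue_mid 0.57 [240.9 190.4] [503.9 241.5  48. ]
tag_blue 0.57 [223.  196.4] [548.3 234.5  12. ]
punch_yellow_mid 0.55 [251.9 238.6] [475.1 126.2  48. ]
tag_yellow 0.63 [235.2 245.7] [515.3 111.9  12. ]
punch_green_mid 0.85 [197.  138.3] [612.5 
[... 301 characters left out ...]
], [0.07, -0.84, -0.54]]
wood_rack 0.69 [302.4 300.9] [490.7 221.1   0. ]
steel_rack 0.85 [186.9 273.9] [ 588.2 -193.7    0. ]
punch_red_mid 0.74 [265.9 302. ] [493.5 177.3  48. ]
punch_red_mid 0.28 [300.8 268. ] [543.4 273.3  48. ]
tag_red 0.38 [275.4 278.4] [537.3 166.9  12. ]
punch_blue_mid 0.93 [288.2 291.3] [507.9 238.7  48. ]
tag_blue 0.57 [300.2 266. ] [551.9 235.3  12. ]
punch_yellow_mid 0.73 [250.3 312.2] [477.  128.4  48. ]
tag_yellow 0.4 [259.7 291.1] [517.4 116.9  12. ]
punch_green_mid 0.74 [326.5 174.5] [677.9 344.9  48. ]
punch_green_mid 0.71 [306.3 211.5] [632.2 296.4  48. ]
punch_green_mid 0.64 [346.6 206.9] [619.6 376.9  48. ]
tag_green 0.56 [326.1 252.4] [566.1 297.5  12. ]
```

View pics/top0.png

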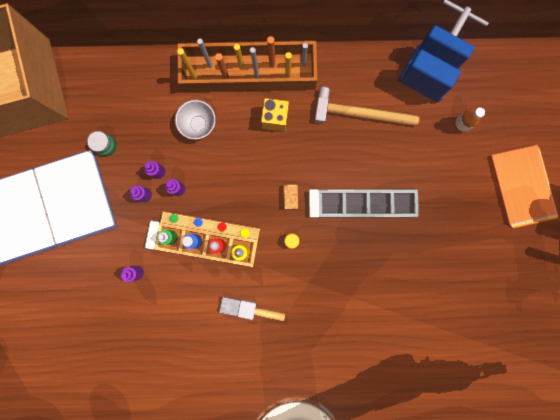

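View pics/side0.png

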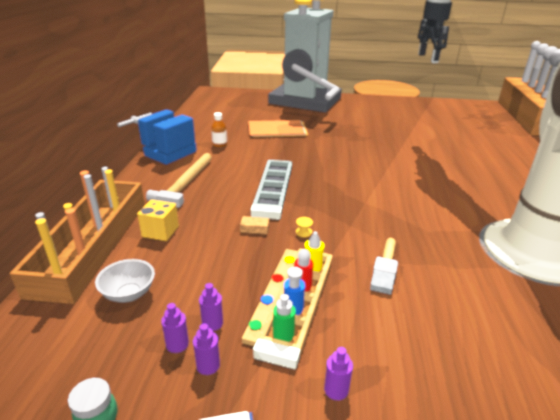

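```bash
python3 - <<'E'
from h import *
p=bot.camera("top");save(p,"top_wood.png",(150,320,100,280),4);save(p,"top_steel.png",(140,270,280,440),4)
E
```

```text
(no output)
```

View pics/top_wood.png

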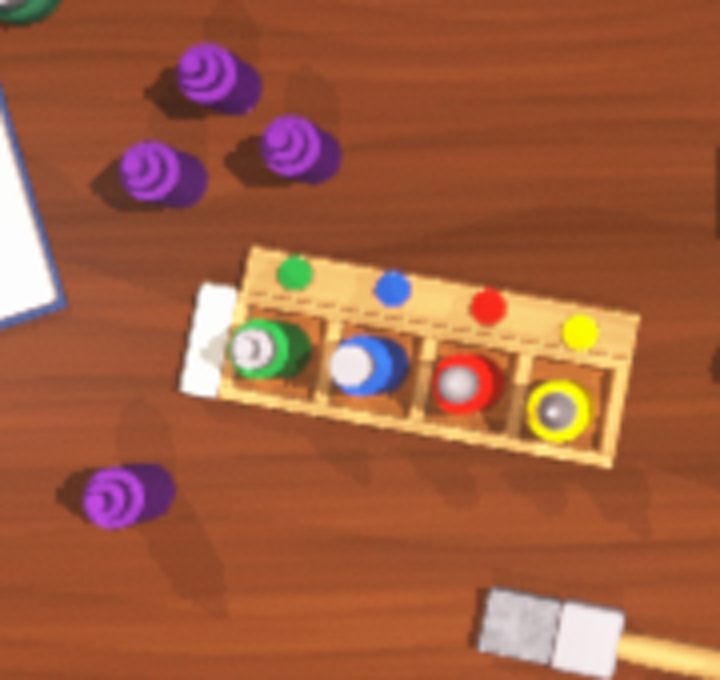

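View pics/top_steel.png

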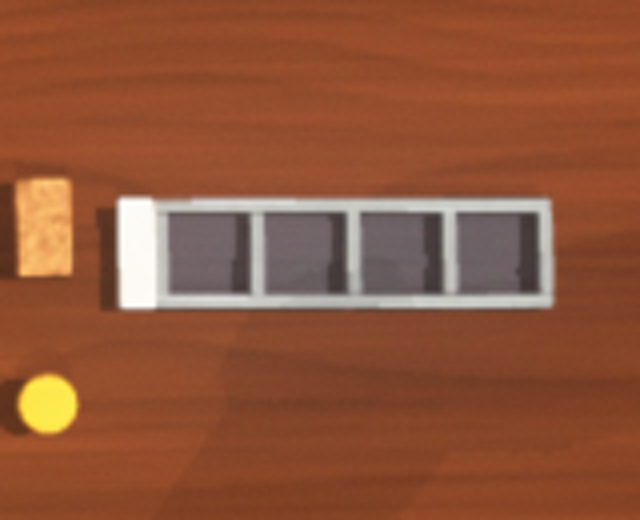

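Top view: the wooden rack is at about (238,205), white end on the left. From the white end the order is green (238,165), blue (242,190), red (246,216), yellow (253,240). The steel rack is at (203,365), also white end on the left.

What could be taken for the green punch: four purple look-alikes at (169,153), (194,138), (187,174) and (274,130). They stand outside the rack and aren't green, and the crop confirms the green one at (238,165). The yellow knob at (241,292) is not the yellow punch.

Plan: yellow to +90, red to +30, blue to -30, green to -90.

```bash
python3 - <<'E'
from h import *
from scipy import ndimage
def c2(x,y,r0,c0,s=4): return (y+.5)/s-.5+r0,(x+.5)/s-.5+c0
p=bot.camera("top")
H,W=p["depth"].shape
rr,cc=np.mgrid[:H,:W]
ray=np.stack([(cc-p["cx"])/p["fx"],(rr-p["cy"])/p["fy"],np.ones((H,W))],-1)*p["depth"][...,None]
P=(ray-np.array(p["t"]))@np.array(p["R"])
bench=P[280:300,330:400,2];print("bench z",np.median(bench))
# steel
sp=[world(p,*c2(x,y,140,280),z=20) for x,y in((257,253),(354,253),(450,253),(552,253))]
for v in sp: print("sep",np.round(v,1),np.round(world(p,*proj(p,v))[2],1))
m=(P[...,2]>12)&(P[...,2]<60)&(P[...,0]>540)&(P[...,0]<640)&(P[...,1]<-60)&(P[...,1]>-360)
for z in [(P[m])]:
    rc=cv2.minAreaRect(z[:,:2].astype(np.float32));print("steel rect",rc, np.percentile(z[:,2],[10,50,90]))
# wood
m=(P[...,2]>8)&(P[...,0]>430)&(P[...,0]<590)&(P[...,1]<345)&(P[...,1]>80)
m=ndimage.binary_opening(m)
l,n=ndimage.label(m);k=np.argmax(np.bincount(l.ravel())[1:])+1
rc=cv2.minAreaRect(P[l==k][:,:2].astype(np.float32));print("wood rect",rc)
h=(P[...,2]>66)&(l==k)
hl,n=ndimage.label(h)
for i in range(1,n+1):
    q=P[hl==i]
    if len(q)>8: print("head",len(q),np.round(q.mean(0),1),np.round((q.min(0)+q.max(0))/2,1))
for x,y in((295,272),(393,288),(488,306),(581,331)): print("tag",np.round(world(p,*c2(x,y,150,100),z=15),1))
for x,y in((324,355),(421,378),(517,393)): print("wsep",np.round(world(p,*c2(x,y,150,100),z=20),1))
s=bot.camera("side")
for pic in(p,s):
  for c in("red","blue","yellow","green"):
    for d in bot.masks_of("punch_%s_mid"%c,pic)[:2]:print(c,d["confidence"],np.round(d["point"]))
save(s,"side_c.png",(230,370,230,350),5)
E
```

```text
bench z -1.1286745883245821
sep [ 590.3 -134.3   20. ] 20.3
sep [ 589.  -194.8   20. ] 18.4
sep [ 587.8 -254.6   20. ] 20.2
sep [ 586.4 -318.2   20. ] -2.6
steel rect ((589.0569458007812, -189.7320556640625), (260.0834655761719, 65.91323852539062), 88.79603576660156) [16.27958415 18.85603374 21.16007161]
wood rect ((510.1748352050781, 217.33486938476562), (266.8332824707031, 96.06793975830078), 78.75328063964844)
head 88 [514.6 298.9  77.4] [515.4 300.5  79.3]
head 89 [502.8 238.8  87.8] [502.5 238.9  79.7]
head 74 [491.2 178.6  82.7] [490.8 179.2  78.7]
head 78 [474.3 122.9  76.7] [474.2 124.2  79.9]
tag [562.8 291.1  15. ]
tag [551.5 230.2  15. ]
tag [539.  171.2  15. ]
tag [522.3 113.6  15. ]
wsep [510.7 272.   20. ]
wsep [495.3 212.2  20. ]
wsep [484.8 153.1  20. ]
red 0.51 [246. 219.]
red 0.36 [202. 360.]
blue 0.56 [241. 192.]
yellow 0.72 [251. 241.]
yellow 0.68 [232. 248.]
green 0.77 [195. 139.]
green 0.67 [169. 155.]
red 0.75 [264. 302.]
blue 0.56 [288. 292.]
yellow 0.85 [252. 315.]
yellow 0.6 [324. 253.]
green 0.98 [353. 207.]
green 0.96 [307. 212.]
```

Emit:
arm_command:
  rows:
    - [[1,0.4,0],0.5,0]
    - [[1,0.6,0],1,0]
    - [[1,0.8,0],1,0]
    - [[1,1,0],1,0]
    - [[1,1,0],1,0]
    - [[1,1,0],1,0]
    - [[1,1,0],1,0]
    - [[1,1,0],1,0]

```text
clock: 2.45
tcp_pos: [368.1, -456.6, 231.6]
tcp_rot: [180.0, 0.0, 60.2]
wrist_force: [0.7, 0.1, -0.1]
grip_width: 1.0
```

Emit:
arm_command:
  rows:
    - [[1,1,0],1,0]
    - [[1,1,0],1,0]
    - [[1,1,0],1,0]
    - [[1,1,0],1,0]
    - [[0,1,0],0,0]
    - [[0,1,0],0,0]
    - [[0,1,0],0,0]
    - [[0,1,0],0,0]

```text
clock: 3.25
tcp_pos: [466.8, -256.3, 231.4]
tcp_rot: [180.0, -0.0, 83.9]
wrist_force: [0.4, 0.0, -0.1]
grip_width: 1.003
```

Emit:
arm_command:
  rows:
    - [[0,1,0],0,0]
    - [[0,1,0],0,0]
    - [[0,1,0],0,0]
    - [[0,1,0],0,0]
    - [[0,1,0],0,0]
    - [[0,1,0],0,0]
    - [[0,1,0],0,0]
    - [[0,1,0],0,0]

```text
clock: 4.05
tcp_pos: [466.4, -56.5, 231.6]
tcp_rot: [180.0, 0.0, 83.9]
wrist_force: [0.2, 0.0, -0.1]
grip_width: 1.003
```

Emit:
arm_command:
  rows:
    - [[0.36,1,0],-0.55,0]
    - [[0,1,0],-0.5,0]
    - [[0,1,0],0,0]
    - [[0,1,0],0,0]
    - [[0,1,0],0,0]
    - [[0,1,0],0,0]
    - [[0,1,0],0,0]
    - [[0,0.26,0],0,0]

```text
clock: 4.85
tcp_pos: [474.7, 127.1, 231.8]
tcp_rot: [180.0, -0.1, 77.9]
wrist_force: [0.8, 0.5, 0.3]
grip_width: 1.001
```

Emit:
arm_command:
  rows:
    - [[0,0,-1],0,0]
    - [[0,0,-1],0,0]
    - [[0,0,-1],0,0]
    - [[0,0,-1],0,0]
    - [[0,0,0],0,0]

```text
clock: 5.35
tcp_pos: [472.9, 121.9, 128.7]
tcp_rot: [-179.7, 0.1, 77.6]
wrist_force: [-0.5, 0.1, 0.2]
grip_width: 0.996
```

```bash
python3 - <<'E'
from h import *
s=bot.state();print(s["tcp_pos"],s["tcp_rot"],np.round(s["joints"]))
p=bot.camera("side");save(p,"side1.png",(150,400,200,440),3)
p=bot.camera("top");save(p,"top1.png",(150,320,100,340),3)
E
```

```text
[472.92037538 121.85542179 128.6684037 ] [-1.79690463e+02  1.40945593e-01  7.75585591e+01] [ 24.  27. -50. 116.  27.  50. -54.]
```

```bash
python3 - <<'E'
from h import *
s=bot.state();print(s["tcp_pos"],s["tcp_rot"])
E
```

```text
[475.24799662 123.11762688 131.56871102] [-1.79955706e+02  3.69118811e-03  7.75575828e+01]
```

View pics/side1.png

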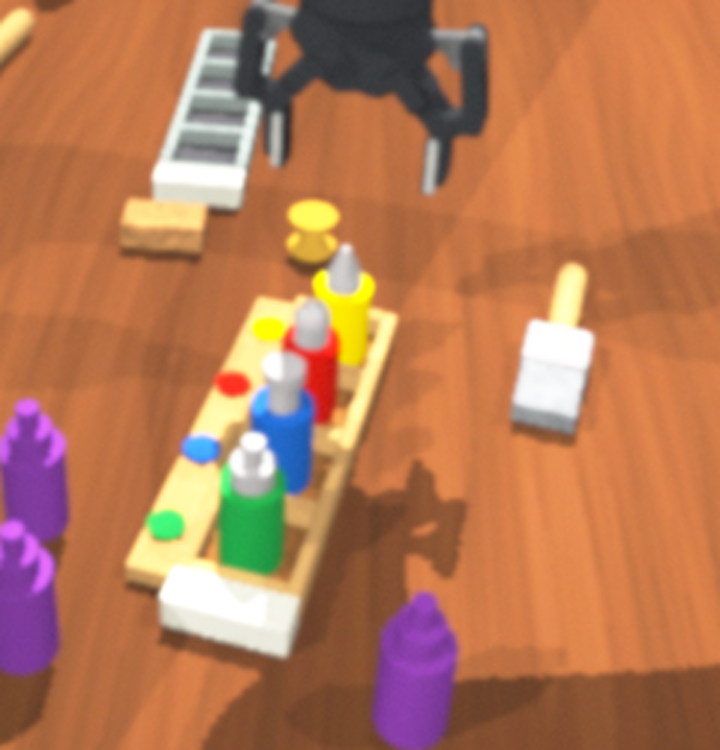

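View pics/top1.png

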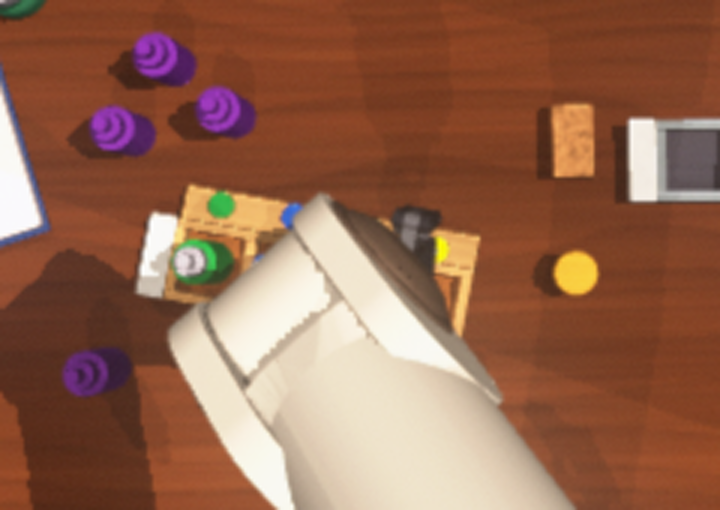

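The gripper is over the yellow punch with the jaws across the row: side crop (340,310), fingers either side. Descending.

Emit:
arm_command:
  rows:
    - [[0,0.06,-0.6],0,0]
    - [[0,0,-1],0,0]
    - [[0,0,-1],0,0]
    - [[0,0,-0.9],0,0]
    - [[0,0,-0.6],0,0]
    - [[0,0,0],0,0]

```text
clock: 6.05
tcp_pos: [474.5, 124.4, 27.5]
tcp_rot: [-179.9, 0.1, 77.5]
wrist_force: [-0.5, -0.4, 0.4]
grip_width: 1.002
```

Emit:
arm_command:
  rows:
    - [[0,0,0],0,0.3]
    - [[0,0,0],0,0.5]
    - [[0,0,0],0,0.8]
    - [[0,0,0],0,1]
    - [[0,0,0],0,1]
    - [[0,0,0],0,1]
    - [[0,0,0],0,1]
    - [[0,0,0],0,1]

```text
clock: 6.85
tcp_pos: [475.9, 124.8, 29.9]
tcp_rot: [179.9, -0.0, 77.5]
wrist_force: [-2.5, -0.5, 6.8]
grip_width: 0.402
```

```bash
python3 - <<'E'
from h import *
s=bot.state();print(s["tcp_pos"],s["grip_width"],s["wrist_force"])
p=bot.camera("side");save(p,"side2.png",(180,360,230,410),4)
E
```

```text
[475.866736   124.78276655  29.89445665] 0.40224188807844524 [-2.53448885 -0.50607534  6.83856624]
```

View pics/side2.png

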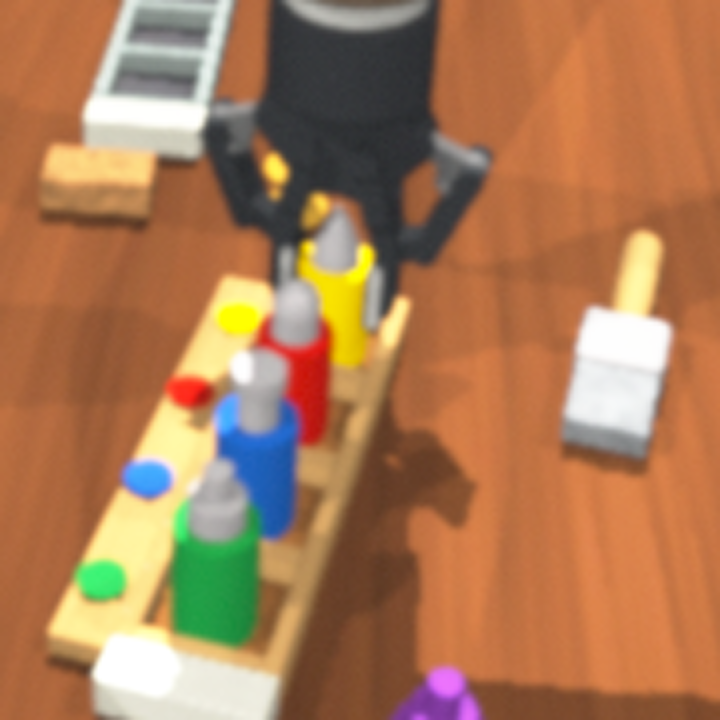

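Emit:
arm_command:
  rows:
    - [[0,0,0.4],0,1]
    - [[0,0,0.8],0,1]
    - [[0,0,1],0,1]
    - [[0,0,1],0,1]
    - [[0,0,0.8],0,1]
    - [[0,0,0],0,1]

```text
clock: 7.5
tcp_pos: [477.2, 125.2, 131.6]
tcp_rot: [179.7, -0.1, 77.5]
wrist_force: [1.0, -0.6, -3.2]
grip_width: 0.402
```

```bash
python3 - <<'E'
from h import *
s=bot.state();print(s["tcp_pos"],s["grip_width"],s["wrist_force"])
p=bot.camera("side");save(p,"side3.png",(120,300,230,410),4)
E
```

```text
[477.23369421 125.17838652 131.55851538] 0.402420147432323 [ 1.04745791 -0.58751327 -3.24803236]
```

View pics/side3.png

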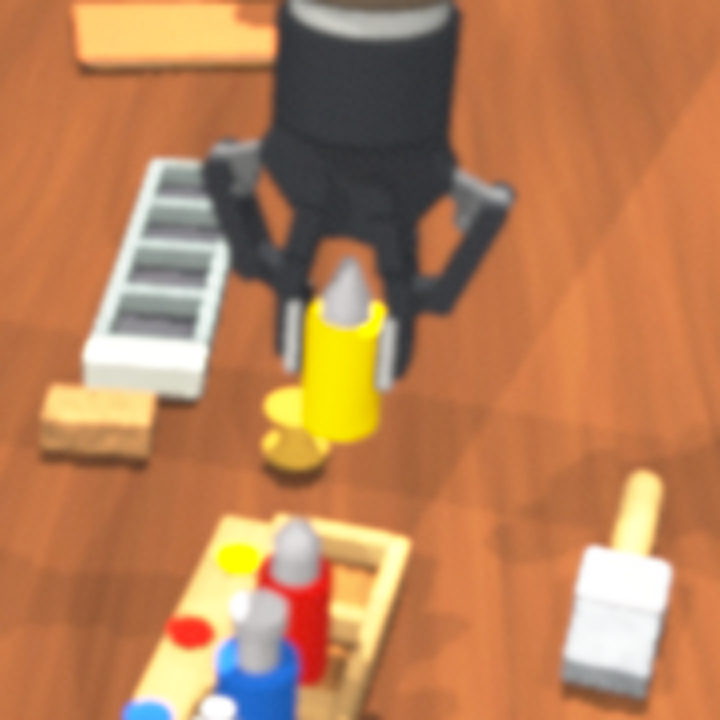

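Yellow hangs upright in the grip (crop 340,370). Moving it to the steel rack's +90 pocket.

Emit:
arm_command:
  rows:
    - [[0.3,-0.6,0],0.2,1]
    - [[0.5,-1,0],0.25,1]
    - [[0.5,-1,0],0.25,1]
    - [[0.5,-1,0],0.25,1]
    - [[0.5,-1,0],0.25,1]
    - [[0.5,-1,0],0.25,1]
    - [[0.5,-1,0],0.25,1]
    - [[0.5,-1,0],0.17,1]

```text
clock: 8.35
tcp_pos: [569.5, -66.6, 127.0]
tcp_rot: [-179.8, -0.0, 88.8]
wrist_force: [-0.4, -0.1, -2.6]
grip_width: 0.399
```

Emit:
arm_command:
  rows:
    - [[0.5,-0.9,0],0,1]
    - [[0.32,-0.68,0],0,1]
    - [[0,0,0],0,1]
    - [[0,0,0],0,1]

```text
clock: 8.75
tcp_pos: [590.0, -104.4, 127.8]
tcp_rot: [-179.9, -0.1, 88.7]
wrist_force: [0.1, 0.6, -2.0]
grip_width: 0.406
```

```bash
python3 - <<'E'
from h import *
s=bot.state();print(s["tcp_pos"],s["tcp_rot"],s["grip_width"],s["wrist_force"])
p=bot.camera("side");save(p,"side4.png",(80,240,200,360),4)
p=bot.camera("top");save(p,"top4.png",(140,270,260,440),4)
E
```

```text
[ 589.98617837 -104.3631809   127.75835926] [-1.79890582e+02 -6.41427529e-02  8.87290175e+01] 0.4062307581712823 [ 0.08986819  0.60975045 -1.98165302]
```

View pics/side4.png

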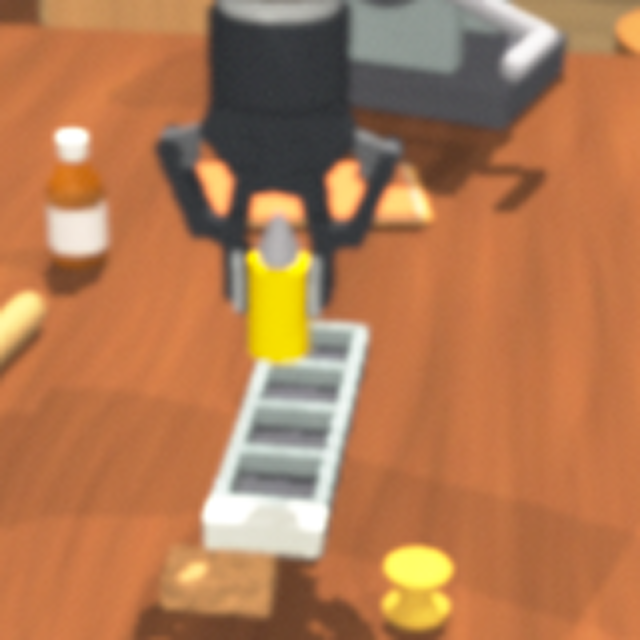

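View pics/top4.png

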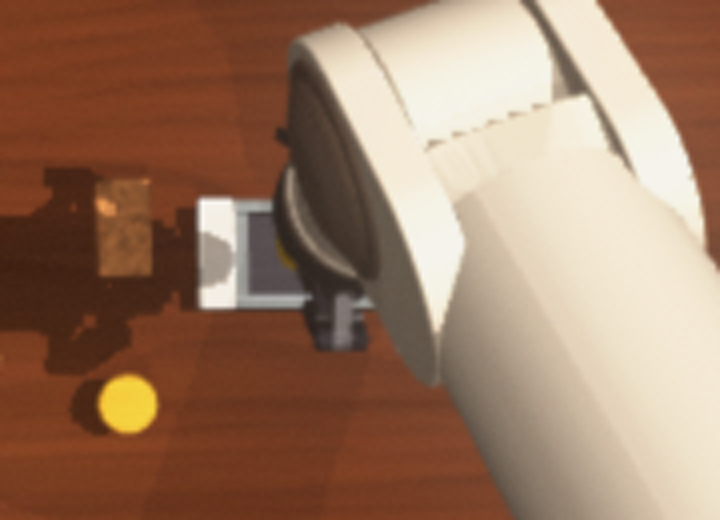

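Emit:
arm_command:
  rows:
    - [[0,0,-0.8],0,1]
    - [[0,0,-1],0,1]
    - [[0,0,-0.8],0,1]
    - [[0,0,0],0,1]
    - [[0,0,0],0,1]

```text
clock: 9.35
tcp_pos: [590.7, -103.5, 64.1]
tcp_rot: [-180.0, -0.0, 88.9]
wrist_force: [-0.7, 0.3, -2.5]
grip_width: 0.405
```

```bash
cat >> h.py <<'E'
def cloud(p):
    H,W=p["depth"].shape
    rr,cc=np.mgrid[:H,:W]
    ray=np.stack([(cc-p["cx"])/p["fx"],(rr-p["cy"])/p["fy"],np.ones((H,W))],-1)*p["depth"][...,None]
    return (ray-np.array(p["t"]))@np.array(p["R"])
def check(tag,crop=(130,260,220,350)):
    s=bot.state();print(np.round(s["tcp_pos"],1),np.round(s["tcp_rot"],1),round(s["grip_width"],3),np.round(s["wrist_force"],1))
    p=bot.camera("side");save(p,tag+".png",crop,5)
    return p,s
def axis(p,color,near,z0=None):
    """fit circle r=18 to sleeve points of a given colour near (x,y)"""
    from scipy.optimize import least_squares
    hsv=cv2.cvtColor(p["frame"],cv2.COLOR_RGB2HSV);h=hsv[...,0].astype(int)
    hc={"red":0,"yellow":28,"green":68,"blue":110}[color]
    dh=np.minimum(abs(h-hc),180-abs(h-hc))
    m=(dh<12)&(hsv[...,1]>120)&(hsv[...,2]>60)
    m=cv2.erode(m.astype(np.uint8),np.ones((3,3)))>0
    P=cloud(p)
    m&=(np.hypot(P[...,0]-near[0],P[...,1]-near[1])<40)&(P[...,2]>20)
    q=P[m]
    top=np.percentile(q[:,2],97)
    q=q[(q[:,2]<top-6)]
    f=least_squares(lambda v:np.hypot(q[:,0]-v[0],q[:,1]-v[1])-18,near[:2],loss="soft_l1")
    print(color,"n",len(q),"axis",np.round(f.x,1),"sleeve z",np.round([q[:,2].min(),top],1))
E
python3 - <<'E'
from h import *
p,s=check("side5")
axis(p,"yellow",s["tcp_pos"][:2])
E
```

```text
[ 590.7 -103.5   64.1] [-180.    -0.    88.9] 0.405 [-0.7  0.3 -2.5]
yellow n 205 axis [ 590.  -103.2] sleeve z [41.5 94.6]
```

View pics/side5.png

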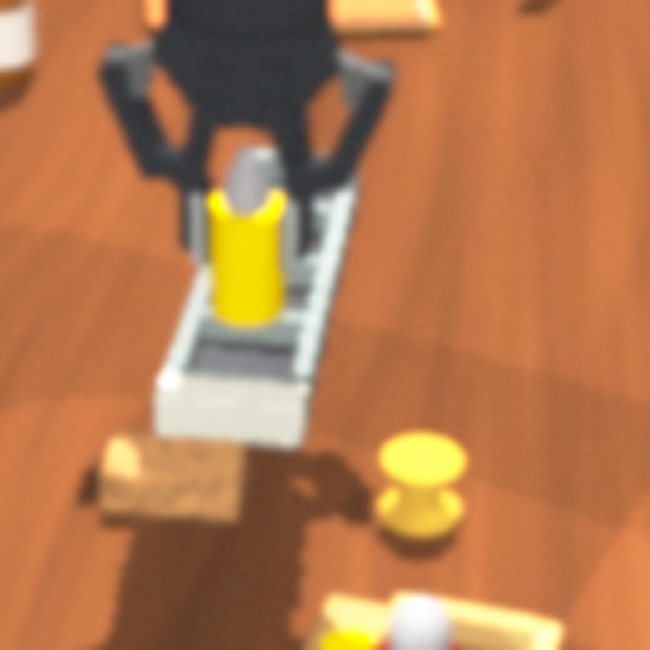

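Held punch axis measures (590.0,-103.2) against a pocket centre of (590.9,-104.7), so it fits. Lowering.

Emit:
arm_command:
  rows:
    - [[0,-0.04,-0.5],0,1]
    - [[0,0,-0.5],0,1]
    - [[0,0,-0.32],0,1]
    - [[0,0,0],0,1]
    - [[0,0,0],0,1]

```text
clock: 9.9
tcp_pos: [590.6, -105.7, 30.2]
tcp_rot: [-180.0, -0.0, 88.8]
wrist_force: [0.2, 1.1, -3.1]
grip_width: 0.404
```

```bash
python3 - <<'E'
from h import *
p,s=check("side6")
axis(p,"yellow",s["tcp_pos"][:2])
E
```

```text
[ 590.6 -105.7   30.2] [-180.    -0.    88.8] 0.404 [ 0.2  1.1 -3.1]
yellow n 157 axis [ 590.4 -105.3] sleeve z [20.1 61.5]
```

View pics/side6.png

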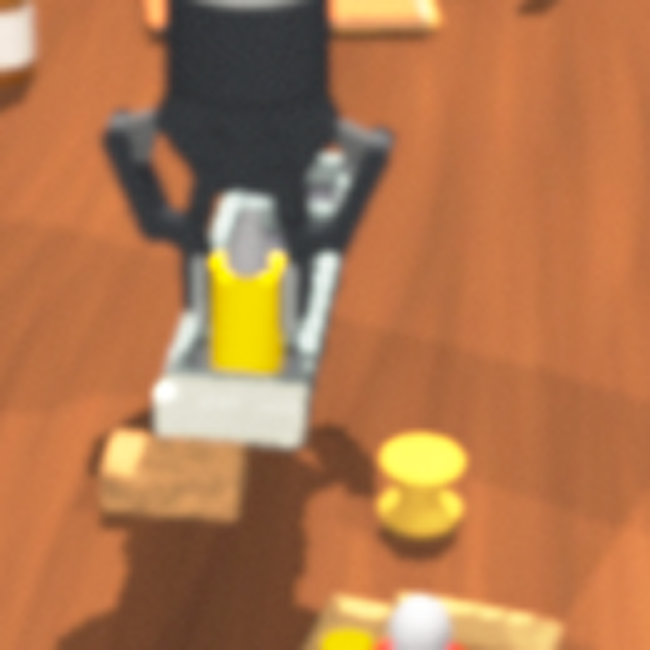

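Emit:
arm_command:
  rows:
    - [[0,0,-0.03],0,1]
    - [[0,0,0],0,0.6]
    - [[0,0,0],0,0.4]
    - [[0,0,0],0,0.2]
    - [[0,0,0],0,0]
    - [[0,0,0],0,0]
    - [[0,0,0],0,0]

```text
clock: 10.65
tcp_pos: [591.0, -105.9, 30.2]
tcp_rot: [180.0, 0.0, 88.7]
wrist_force: [-1.0, 0.1, -0.5]
grip_width: 1.001
```

Emit:
arm_command:
  rows:
    - [[0,0,0.3],0,0]
    - [[0,0,0.8],0,0]
    - [[0,0,1],0,0]
    - [[0,0,1],0,0]
    - [[0,0,0.9],0,0]
    - [[0,0,0],0,0]

```text
clock: 11.25
tcp_pos: [593.5, -105.7, 134.0]
tcp_rot: [179.6, 0.1, 88.8]
wrist_force: [0.3, 0.3, -0.5]
grip_width: 1.001
```

```bash
python3 - <<'E'
from h import *
p,s=check("side7")
axis(p,"yellow",(590,-105))
axis(p,"red",(491.5,179.5));axis(p,"blue",(503.5,239.5));axis(p,"green",(515,300))
E
```

```text
[ 593.5 -105.7  134. ] [1.796e+02 1.000e-01 8.880e+01] 1.001 [ 0.3  0.3 -0.5]
yellow n 162 axis [ 591.5 -105.1] sleeve z [20.3 60.9]
red n 100 axis [492.2 182. ] sleeve z [20.6 61.3]
blue n 131 axis [504.3 241.7] sleeve z [20.  61.7]
green n 287 axis [515.4 302.7] sleeve z [20.1 61.5]
```

View pics/side7.png

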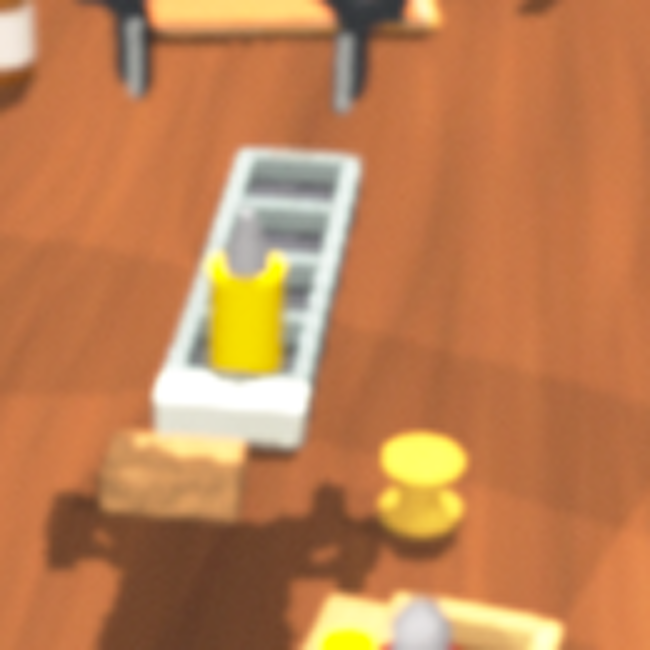

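Yellow stands in the pocket nearest the white end, axis (591.5,-105.1). Next is red at (492.2,182.0).

Emit:
arm_command:
  rows:
    - [[-0.3,0.6,0],-0.27,0]
    - [[-0.4,1,0],-0.3,0]
    - [[-0.4,1,0],-0.3,0]
    - [[-0.4,1,0],-0.3,0]
    - [[-0.4,1,0],-0.3,0]
    - [[-0.4,1,0],-0.2,0]
    - [[-0.4,1,0],-0.2,0]
    - [[-0.4,1,0],0,0]

```text
clock: 12.1
tcp_pos: [512.1, 84.8, 129.2]
tcp_rot: [-179.9, 0.0, 77.5]
wrist_force: [-0.3, 0.9, 0.2]
grip_width: 1.001
```

Emit:
arm_command:
  rows:
    - [[-0.4,1,0],0,0]
    - [[-0.4,1,0],0,0]
    - [[-0.05,1,0],0,0]
    - [[0,0.6,0],0,0]
    - [[0,0.3,0],0,0]
    - [[0,0,0],0,0]
    - [[0,0,0],0,0]
    - [[0,0,0],0,0]

```text
clock: 12.9
tcp_pos: [492.2, 180.2, 129.7]
tcp_rot: [-180.0, 0.1, 77.4]
wrist_force: [0.8, -1.0, -0.1]
grip_width: 1.001
```

Emit:
arm_command:
  rows:
    - [[0,0.05,-0.6],0,0]
    - [[0,0,-1],0,0]
    - [[0,0,-1],0,0]
    - [[0,0,-0.9],0,0]
    - [[0,0,-0.5],0,0]
    - [[0,0,0],0,0]
    - [[0,0,0],0,0]

```text
clock: 13.6
tcp_pos: [492.2, 183.0, 30.1]
tcp_rot: [-180.0, -0.0, 77.5]
wrist_force: [1.1, -0.5, -0.2]
grip_width: 0.997
```

Emit:
arm_command:
  rows:
    - [[0,0,0],0,0.3]
    - [[0,0,0],0,0.5]
    - [[0,0,0],0,0.8]
    - [[0,0,0],0,1]
    - [[0,0,0],0,1]
    - [[0,0,0],0,1]
    - [[0,0,0],0,1]
    - [[0,0,0],0,1]

```text
clock: 14.4
tcp_pos: [492.5, 183.0, 30.9]
tcp_rot: [179.9, -0.0, 77.5]
wrist_force: [-1.3, -0.6, 5.9]
grip_width: 0.405
```

Emit:
arm_command:
  rows:
    - [[0,0,0.4],0,1]
    - [[0,0,0.8],0,1]
    - [[0,0,1],0,1]
    - [[0,0,1],0,1]
    - [[0,0,0.8],0,1]
    - [[0,0,0],0,1]
    - [[0,0,0],0,1]

```text
clock: 15.1
tcp_pos: [492.1, 182.4, 130.0]
tcp_rot: [180.0, 0.0, 77.5]
wrist_force: [-0.1, -0.8, -3.8]
grip_width: 0.405
```

```bash
python3 - <<'E'
from h import *
p,s=check("side8",(150,300,230,380))
axis(p,"red",s["tcp_pos"][:2])
E
```

```text
[492.1 182.4 130. ] [180.    0.   77.5] 0.405 [-0.1 -0.8 -3.8]
red n 426 axis [491.7 181.4] sleeve z [104.7 160.2]
```

View pics/side8.png

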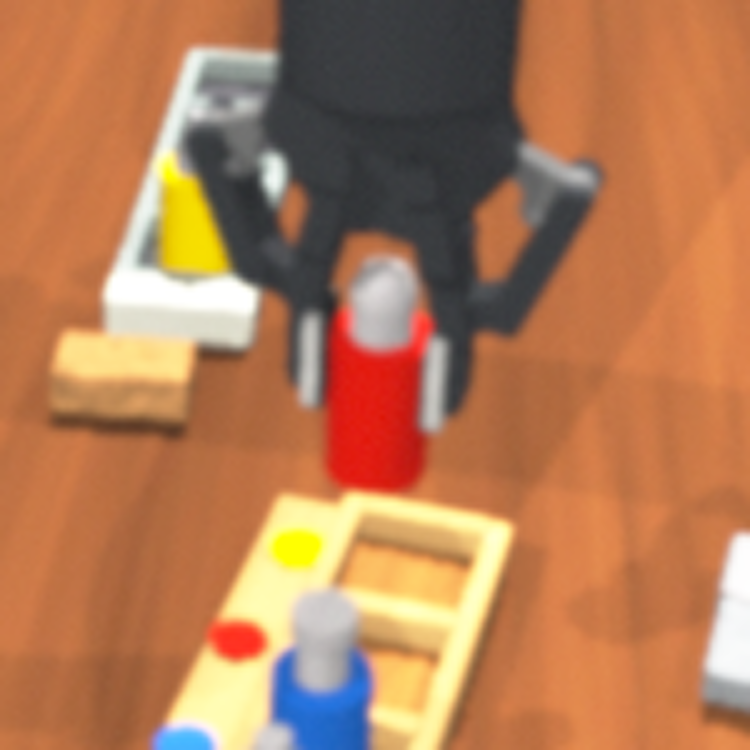

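Emit:
arm_command:
  rows:
    - [[0.2,-0.6,0.2],0.2,1]
    - [[0.3,-1,0.2],0.25,1]
    - [[0.3,-1,0],0.25,1]
    - [[0.3,-1,0],0.25,1]
    - [[0.3,-1,0],0.25,1]
    - [[0.3,-1,0],0.25,1]
    - [[0.3,-1,0],0.25,1]
    - [[0.3,-1,0],0.18,1]

```text
clock: 15.95
tcp_pos: [548.6, -8.3, 138.3]
tcp_rot: [-179.8, -0.0, 88.9]
wrist_force: [0.9, -0.5, -3.4]
grip_width: 0.405
```

Emit:
arm_command:
  rows:
    - [[0.3,-1,0],0,1]
    - [[0.3,-1,0],0,1]
    - [[0.3,-1,0],0,1]
    - [[0.3,-1,0],0,1]
    - [[0.3,-1,0],0,1]
    - [[0.1,-0.9,0],0,1]
    - [[0,-0.38,0],0,1]
    - [[0,0,0],0,1]

```text
clock: 16.75
tcp_pos: [588.3, -165.7, 138.3]
tcp_rot: [-179.8, -0.0, 88.6]
wrist_force: [0.0, 0.9, -2.4]
grip_width: 0.401
```

Emit:
arm_command:
  rows:
    - [[0,0,-0.6],0,1]
    - [[0,0,-0.9],0,1]
    - [[0,0,-0.9],0,1]
    - [[0,0,-0.6],0,1]
    - [[0,0,0],0,1]
    - [[0,0,0],0,1]

```text
clock: 17.35
tcp_pos: [589.7, -162.9, 65.0]
tcp_rot: [-180.0, -0.0, 88.9]
wrist_force: [0.3, 0.9, -3.5]
grip_width: 0.404
```

```bash
python3 - <<'E'
from h import *
p,s=check("side9")
axis(p,"red",s["tcp_pos"][:2])
E
```

```text
[ 589.7 -162.9   65. ] [-180.    -0.    88.9] 0.404 [ 0.3  0.9 -3.5]
red n 112 axis [ 589.3 -163.7] sleeve z [46.6 94.6]
```

View pics/side9.png

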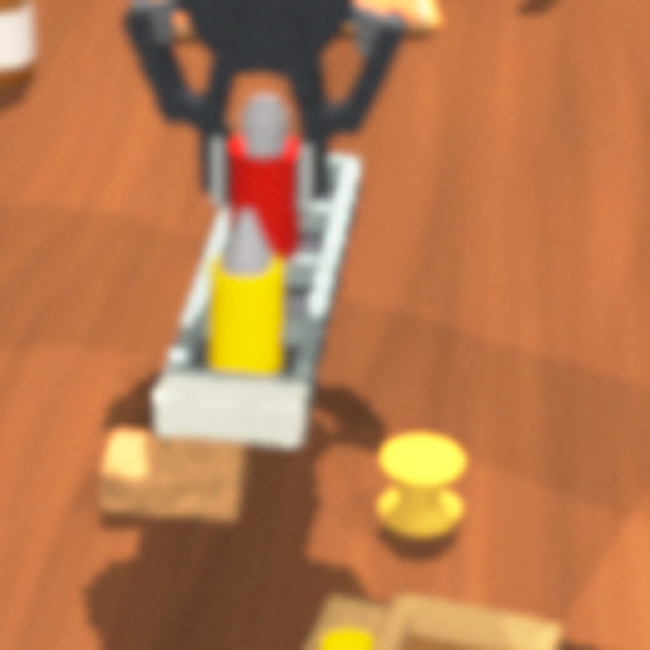

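Red hangs upright over the second pocket, axis (589.3,-163.7). Lowering and releasing.

Emit:
arm_command:
  rows:
    - [[0,-0.04,-0.5],0,1]
    - [[0,0,-0.5],0,1]
    - [[0,0,-0.36],0,1]
    - [[0,0,0],0,1]
    - [[0,0,0],0,1]

```text
clock: 17.9
tcp_pos: [589.3, -165.0, 30.4]
tcp_rot: [-180.0, -0.0, 88.8]
wrist_force: [-0.5, 0.0, -2.6]
grip_width: 0.404
```

```bash
python3 - <<'E'
from h import *
p,s=check("side10")
axis(p,"red",s["tcp_pos"][:2])
E
```

```text
[ 589.3 -165.    30.4] [-180.    -0.    88.8] 0.404 [-0.5  0.  -2.6]
red n 12 axis [ 592.2 -163.6] sleeve z [44.9 61.1]
```

Emit:
arm_command:
  rows:
    - [[0,0,-0.03],0,1]
    - [[0,0,0],0,0.6]
    - [[0,0,0],0,0.4]
    - [[0,0,0],0,0.2]
    - [[0,0,0],0,0]
    - [[0,0,0],0,0]
    - [[0,0,0],0,0]

```text
clock: 18.65
tcp_pos: [589.8, -165.1, 30.5]
tcp_rot: [180.0, 0.0, 88.8]
wrist_force: [-1.1, 0.1, -0.6]
grip_width: 1.0
```

Emit:
arm_command:
  rows:
    - [[0,0,0.3],0,0]
    - [[0,0,0.8],0,0]
    - [[0,0,1],0,0]
    - [[0,0,1],0,0]
    - [[0,0,0.9],0,0]
    - [[0,0,0],0,0]
    - [[0,0,0],0,0]

```text
clock: 19.35
tcp_pos: [590.3, -165.3, 132.0]
tcp_rot: [179.9, 0.1, 88.8]
wrist_force: [-1.4, -1.0, -0.5]
grip_width: 1.004
```

```bash
python3 - <<'E'
from h import *
p,s=check("side11")
axis(p,"blue",(503.5,239.5));axis(p,"green",(515,300))
E
```

```text
[ 590.3 -165.3  132. ] [1.799e+02 1.000e-01 8.880e+01] 1.004 [-1.4 -1.  -0.5]
blue n 133 axis [504.  241.6] sleeve z [20.  62.2]
green n 277 axis [515.4 302.6] sleeve z [20.2 61.3]
```

View pics/side11.png

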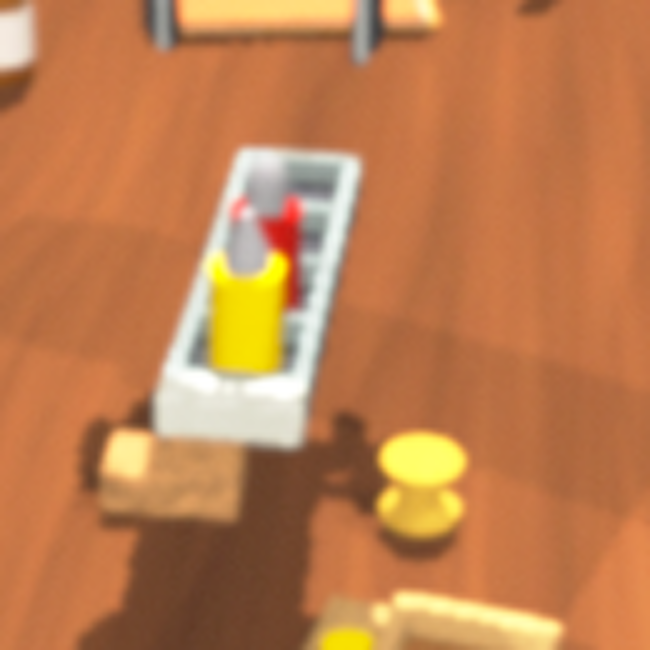

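Red stands in the second pocket. Next is blue at (504,241).

Emit:
arm_command:
  rows:
    - [[-0.13,0.6,0],-0.28,0]
    - [[-0.3,1,0],-0.3,0]
    - [[-0.3,1,0],-0.3,0]
    - [[-0.3,1,0],-0.3,0]
    - [[-0.3,1,0],-0.3,0]
    - [[-0.3,1,0],-0.2,0]
    - [[-0.3,1,0],-0.2,0]
    - [[-0.3,1,0],0,0]

```text
clock: 20.2
tcp_pos: [532.6, 25.8, 129.4]
tcp_rot: [-179.9, 0.0, 77.5]
wrist_force: [0.8, -0.6, -0.6]
grip_width: 0.995
```

Emit:
arm_command:
  rows:
    - [[-0.3,1,0],0,0]
    - [[-0.3,1,0],0,0]
    - [[-0.3,1,0],0,0]
    - [[-0.3,1,0],0,0]
    - [[0,1,0],0,0]
    - [[0,1,0],0,0]
    - [[0,1,0],0,0]
    - [[0,1,0],0,0]

```text
clock: 21.0
tcp_pos: [503.0, 225.4, 129.3]
tcp_rot: [-179.9, 0.1, 77.5]
wrist_force: [-0.6, -0.4, 0.5]
grip_width: 1.0
```

Emit:
arm_command:
  rows:
    - [[0,0.4,0],0,0]
    - [[0,0.24,0],0,0]
    - [[0,0,0],0,0]
    - [[0,0,0],0,0]
    - [[0,0,0],0,0]

```text
clock: 21.5
tcp_pos: [504.2, 239.3, 130.1]
tcp_rot: [-180.0, 0.1, 77.4]
wrist_force: [0.5, 0.5, -0.2]
grip_width: 1.002
```

Emit:
arm_command:
  rows:
    - [[0,0.06,-0.6],0,0]
    - [[0,0,-1],0,0]
    - [[0,0,-1],0,0]
    - [[0,0,-0.9],0,0]
    - [[0,0,-0.5],0,0]
    - [[0,0,0],0,0]
    - [[0,0,0],0,0]

```text
clock: 22.2
tcp_pos: [504.0, 242.6, 30.4]
tcp_rot: [-180.0, -0.0, 77.5]
wrist_force: [0.7, -0.2, 1.2]
grip_width: 1.0
```

Emit:
arm_command:
  rows:
    - [[0,0,0],0,0.3]
    - [[0,0,0],0,0.5]
    - [[0,0,0],0,0.8]
    - [[0,0,0],0,1]
    - [[0,0,0],0,1]
    - [[0,0,0],0,1]
    - [[0,0,0],0,1]
    - [[0,0,0],0,1]

```text
clock: 23.0
tcp_pos: [504.4, 242.6, 31.2]
tcp_rot: [179.9, -0.0, 77.5]
wrist_force: [-1.1, -0.7, 5.7]
grip_width: 0.406
```

Emit:
arm_command:
  rows:
    - [[0,0,0.4],0,1]
    - [[0,0,0.8],0,1]
    - [[0,0,1],0,1]
    - [[0,0,1],0,1]
    - [[0,0,1],0,1]
    - [[0,0,0.2],0,1]
    - [[0,0,0],0,1]

```text
clock: 23.7
tcp_pos: [504.3, 242.3, 140.9]
tcp_rot: [179.9, -0.0, 77.5]
wrist_force: [-0.9, 0.7, -4.1]
grip_width: 0.403
```

```bash
python3 - <<'E'
from h import *
p,s=check("side12",(150,300,230,380))
axis(p,"blue",s["tcp_pos"][:2])
E
```

```text
[504.3 242.3 140.9] [179.9  -0.   77.5] 0.403 [-0.9  0.7 -4.1]
blue n 395 axis [504.1 241.5] sleeve z [119.1 171. ]
```

View pics/side12.png

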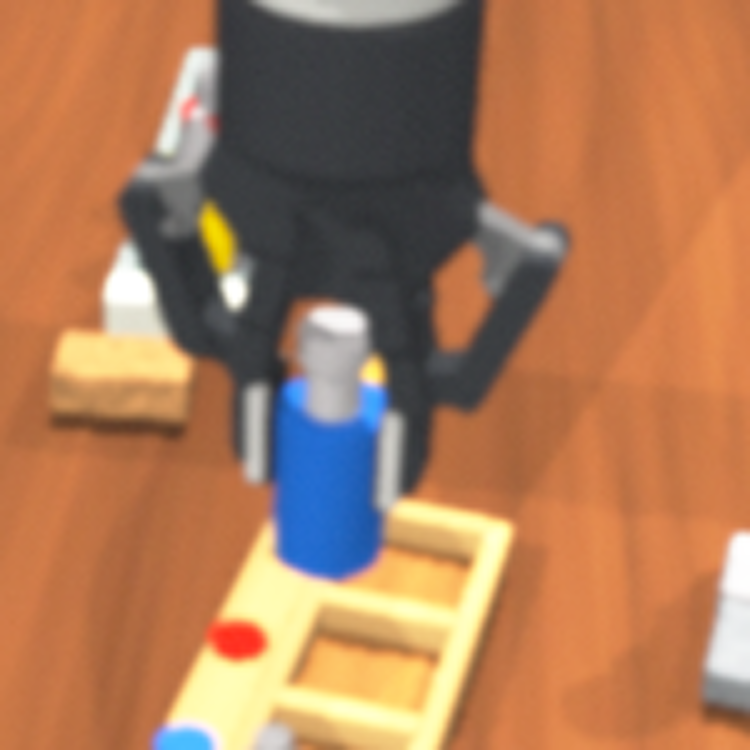

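Blue is held upright (crop 330,480). Moving it to pocket -30 at (588.4,-224.7).

Emit:
arm_command:
  rows:
    - [[0.1,-0.6,0],0.2,1]
    - [[0.2,-1,0],0.25,1]
    - [[0.2,-1,0],0.25,1]
    - [[0.2,-1,0],0.25,1]
    - [[0.2,-1,0],0.25,1]
    - [[0.2,-1,0],0.25,1]
    - [[0.2,-1,0],0.25,1]
    - [[0.2,-1,0],0.18,1]

```text
clock: 24.55
tcp_pos: [540.1, 51.0, 138.4]
tcp_rot: [-179.8, -0.0, 88.9]
wrist_force: [-0.1, -0.5, -4.4]
grip_width: 0.399
```

Emit:
arm_command:
  rows:
    - [[0.2,-1,0],0,1]
    - [[0.2,-1,0],0,1]
    - [[0.2,-1,0],0,1]
    - [[0.2,-1,0],0,1]
    - [[0.2,-1,0],0,1]
    - [[0.2,-1,0],0,1]
    - [[0.2,-1,0],0,1]
    - [[0.2,-1,0],0,1]

```text
clock: 25.35
tcp_pos: [580.0, -148.5, 138.0]
tcp_rot: [-179.8, -0.1, 88.8]
wrist_force: [0.5, -0.7, -3.5]
grip_width: 0.402
```

Emit:
arm_command:
  rows:
    - [[0.26,-1,0],0,1]
    - [[0,-1,0],0,1]
    - [[0,-0.7,0],0,1]
    - [[0,-0.37,0],0,1]
    - [[0,0,0],0,1]
    - [[0,0,0],0,1]

```text
clock: 25.95
tcp_pos: [587.7, -222.7, 140.0]
tcp_rot: [-180.0, -0.1, 88.9]
wrist_force: [-0.0, 1.7, -3.0]
grip_width: 0.405
```

Emit:
arm_command:
  rows:
    - [[0,0,-0.6],0,1]
    - [[0,0,-0.9],0,1]
    - [[0,0,-0.9],0,1]
    - [[0,0,-0.6],0,1]
    - [[0,0,0],0,1]
    - [[0,0,0],0,1]

```text
clock: 26.55
tcp_pos: [588.1, -223.5, 65.2]
tcp_rot: [-180.0, -0.0, 88.9]
wrist_force: [0.1, -0.6, -3.8]
grip_width: 0.403
```

```bash
python3 - <<'E'
from h import *
p,s=check("side13")
axis(p,"blue",s["tcp_pos"][:2])
E
```

```text
[ 588.1 -223.5   65.2] [-180.    -0.    88.9] 0.403 [ 0.1 -0.6 -3.8]
blue n 81 axis [ 588.3 -224. ] sleeve z [47.8 94.6]
```

View pics/side13.png

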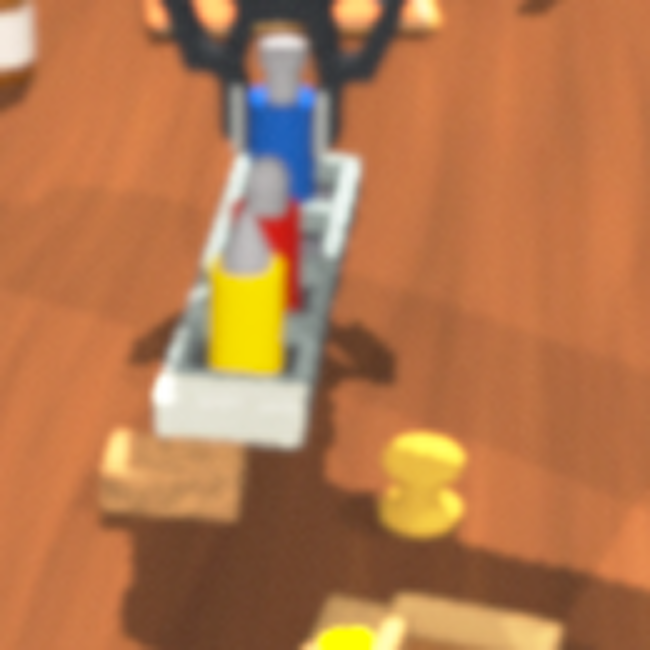

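Blue is on target at (588.3,-224.0). Lowering and releasing.

Emit:
arm_command:
  rows:
    - [[0,-0.03,-0.5],0,1]
    - [[0,0,-0.5],0,1]
    - [[0,0,-0.36],0,1]
    - [[0,0,0],0,1]
    - [[0,0,0],0,1]

```text
clock: 27.1
tcp_pos: [587.6, -225.0, 30.6]
tcp_rot: [-180.0, -0.0, 88.8]
wrist_force: [-0.1, 1.0, -3.9]
grip_width: 0.402
```

Emit:
arm_command:
  rows:
    - [[0,0,-0.03],0,1]
    - [[0,0,0],0,0.6]
    - [[0,0,0],0,0.4]
    - [[0,0,0],0,0.2]
    - [[0,0,0],0,0]
    - [[0,0,0],0,0]
    - [[0,0,0],0,0]

```text
clock: 27.8
tcp_pos: [588.0, -225.2, 30.7]
tcp_rot: [180.0, 0.0, 88.8]
wrist_force: [-0.4, 0.4, -1.1]
grip_width: 1.0
```

Emit:
arm_command:
  rows:
    - [[0,0,0.3],0,0]
    - [[0,0,0.8],0,0]
    - [[0,0,1],0,0]
    - [[0,0,1],0,0]
    - [[0,0,0.9],0,0]
    - [[0,0,0],0,0]
    - [[0,0,0],0,0]

```text
clock: 28.5
tcp_pos: [588.5, -225.4, 132.3]
tcp_rot: [179.9, 0.1, 88.8]
wrist_force: [-0.7, -0.3, -0.3]
grip_width: 0.999
```

```bash
python3 - <<'E'
from h import *
p,s=check("side14")
axis(p,"green",(515,300))
E
```

```text
[ 588.5 -225.4  132.3] [1.799e+02 1.000e-01 8.880e+01] 0.999 [-0.7 -0.3 -0.3]
green n 278 axis [515.4 302.7] sleeve z [20.  61.1]
```

View pics/side14.png

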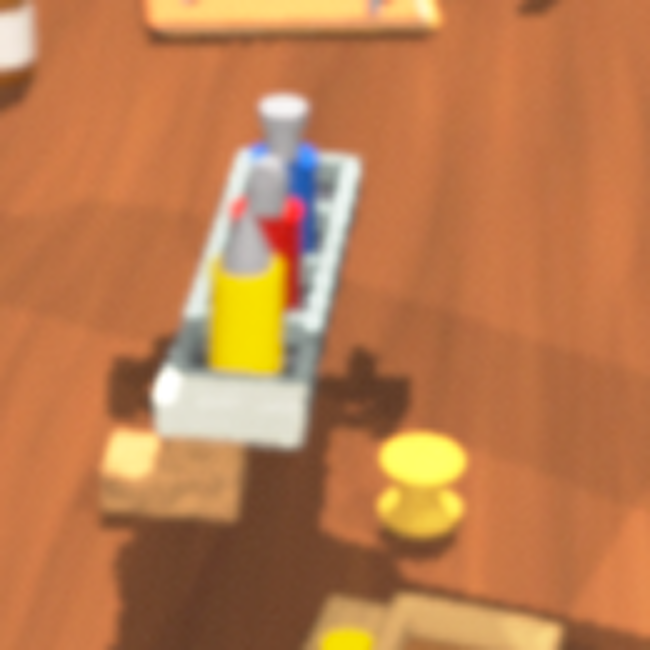

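Emit:
arm_command:
  rows:
    - [[-0.1,0.6,0],-0.28,0]
    - [[-0.2,1,0],-0.3,0]
    - [[-0.2,1,0],-0.3,0]
    - [[-0.2,1,0],-0.3,0]
    - [[-0.2,1,0],-0.3,0]
    - [[-0.2,1,0],-0.2,0]
    - [[-0.2,1,0],-0.2,0]
    - [[-0.2,1,0],0,0]

```text
clock: 29.35
tcp_pos: [549.2, -34.1, 129.6]
tcp_rot: [-179.9, 0.0, 77.5]
wrist_force: [0.5, -0.1, -0.3]
grip_width: 0.999
```

Emit:
arm_command:
  rows:
    - [[-0.2,1,0],0,0]
    - [[-0.2,1,0],0,0]
    - [[-0.2,1,0],0,0]
    - [[-0.2,1,0],0,0]
    - [[-0.2,1,0],0,0]
    - [[-0.2,1,0],0,0]
    - [[-0.2,1,0],0,0]
    - [[0,1,0],0,0]

```text
clock: 30.15
tcp_pos: [513.7, 165.5, 129.6]
tcp_rot: [-179.9, 0.1, 77.6]
wrist_force: [-0.1, -0.1, 0.8]
grip_width: 0.999
```

Emit:
arm_command:
  rows:
    - [[0,1,0],0,0]
    - [[0,1,0],0,0]
    - [[0,1,0],0,0]
    - [[0,1,0],0,0]
    - [[0,1,0],0,0]
    - [[0,0.5,0],0,0]
    - [[0,0,0],0,0]
    - [[0,0,0],0,0]

```text
clock: 30.95
tcp_pos: [515.1, 301.2, 129.9]
tcp_rot: [-180.0, 0.1, 77.5]
wrist_force: [1.0, -0.3, 0.1]
grip_width: 1.0
```

```bash
python3 - <<'E'
from h import *
p,s=check("side15",(200,360,200,360))
axis(p,"green",(515,300))
E
```

```text
[515.1 301.2 129.9] [-1.80e+02  1.00e-01  7.75e+01] 1.0 [ 1.  -0.3  0.1]
green n 274 axis [515.3 302.7] sleeve z [20.4 61.1]
```

View pics/side15.png

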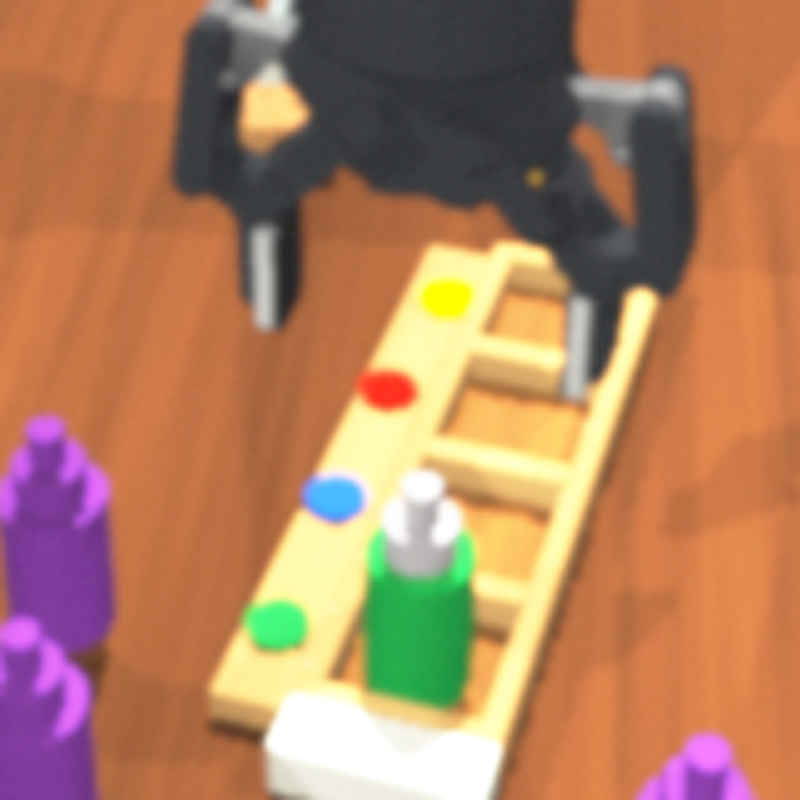

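The green punch is at crop (420,610), clear of the purple look-alikes. The open fingers are above it and straddle it.

Emit:
arm_command:
  rows:
    - [[0,0.04,-0.6],0,0]
    - [[0,0,-1],0,0]
    - [[0,0,-1],0,0]
    - [[0,0,-0.9],0,0]
    - [[0,0,-0.5],0,0]
    - [[0,0,0],0,0]
    - [[0,0,0],0,0]

```text
clock: 31.7
tcp_pos: [515.6, 303.3, 30.7]
tcp_rot: [-180.0, -0.0, 77.5]
wrist_force: [-0.2, -0.2, 0.8]
grip_width: 1.0
```

Emit:
arm_command:
  rows:
    - [[0,0,0],0,0.3]
    - [[0,0,0],0,0.5]
    - [[0,0,0],0,0.8]
    - [[0,0,0],0,1]
    - [[0,0,0],0,1]
    - [[0,0,0],0,1]
    - [[0,0,0],0,1]
    - [[0,0,0],0,1]

```text
clock: 32.5
tcp_pos: [515.7, 303.7, 31.5]
tcp_rot: [179.9, -0.0, 77.5]
wrist_force: [-1.2, -0.6, 6.3]
grip_width: 0.401
```

Emit:
arm_command:
  rows:
    - [[0,0,0.4],0,1]
    - [[0,0,0.8],0,1]
    - [[0,0,1],0,1]
    - [[0,0,1],0,1]
    - [[0,0,1],0,1]
    - [[0,0,0.2],0,1]
    - [[0,0,0],0,1]

```text
clock: 33.2
tcp_pos: [515.8, 303.4, 141.2]
tcp_rot: [179.9, -0.0, 77.5]
wrist_force: [-0.6, -0.4, -2.4]
grip_width: 0.406
```

```bash
python3 - <<'E'
from h import *
p,s=check("side16",(180,330,210,360))
axis(p,"green",s["tcp_pos"][:2])
E
```

```text
[515.8 303.4 141.2] [179.9  -0.   77.5] 0.406 [-0.6 -0.4 -2.4]
green n 425 axis [515.5 302.3] sleeve z [118.8 170.5]
```

View pics/side16.png

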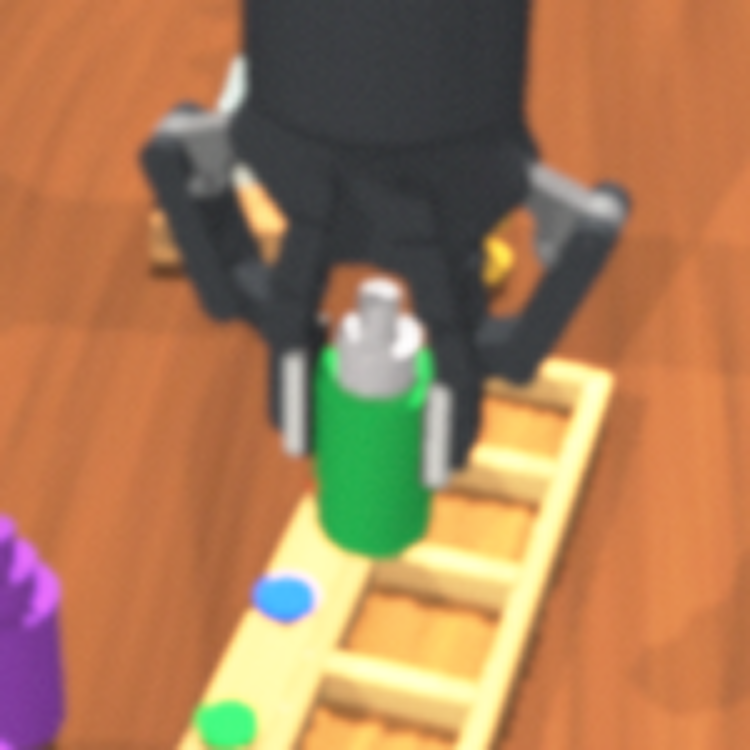

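Green is held upright. Moving it to pocket -90 at (587.1,-284.7).

Emit:
arm_command:
  rows:
    - [[0.1,-0.6,0],0.2,1]
    - [[0.2,-1,0],0.25,1]
    - [[0.2,-1,0],0.25,1]
    - [[0.2,-1,0],0.25,1]
    - [[0.2,-1,0],0.25,1]
    - [[0.2,-1,0],0.25,1]
    - [[0.2,-1,0],0.25,1]
    - [[0.2,-1,0],0.18,1]

```text
clock: 34.05
tcp_pos: [551.7, 111.8, 138.6]
tcp_rot: [-179.8, 0.0, 88.9]
wrist_force: [0.6, 0.2, -4.6]
grip_width: 0.403
```

Emit:
arm_command:
  rows:
    - [[0.2,-1,0],0,1]
    - [[0.2,-1,0],0,1]
    - [[0.2,-1,0],0,1]
    - [[0.2,-1,0],0,1]
    - [[0.2,-1,0],0,1]
    - [[0.2,-1,0],0,1]
    - [[0.16,-1,0],0,1]
    - [[0,-1,0],0,1]

```text
clock: 34.85
tcp_pos: [586.0, -87.7, 138.5]
tcp_rot: [-179.8, -0.1, 88.8]
wrist_force: [-0.7, 0.6, -3.6]
grip_width: 0.405
```

Emit:
arm_command:
  rows:
    - [[0,-1,0],0,1]
    - [[0,-1,0],0,1]
    - [[0,-1,0],0,1]
    - [[0,-1,0],0,1]
    - [[0,-1,0],0,1]
    - [[0,-1,0],0,1]
    - [[0,-1,0],0,1]
    - [[0,-0.6,0],0,1]

```text
clock: 35.65
tcp_pos: [585.1, -279.2, 138.1]
tcp_rot: [-179.8, -0.0, 88.7]
wrist_force: [-0.3, 0.7, -4.0]
grip_width: 0.403
```

Emit:
arm_command:
  rows:
    - [[0,-0.3,0],0,1]
    - [[0,0,0],0,1]
    - [[0,0,-0.6],0,1]
    - [[0,0,-0.9],0,1]
    - [[0,0,-0.9],0,1]
    - [[0,0,-0.6],0,1]
    - [[0,0,0],0,1]
    - [[0,0,0],0,1]

```text
clock: 36.45
tcp_pos: [587.2, -283.0, 65.5]
tcp_rot: [-180.0, -0.0, 88.9]
wrist_force: [-0.6, -0.4, -2.8]
grip_width: 0.407
```

```bash
python3 - <<'E'
from h import *
p,s=check("side17")
axis(p,"green",s["tcp_pos"][:2])
E
```

```text
[ 587.2 -283.    65.5] [-180.    -0.    88.9] 0.407 [-0.6 -0.4 -2.8]
green n 28 axis [ 586.3 -283.9] sleeve z [50.6 91.5]
```

View pics/side17.png

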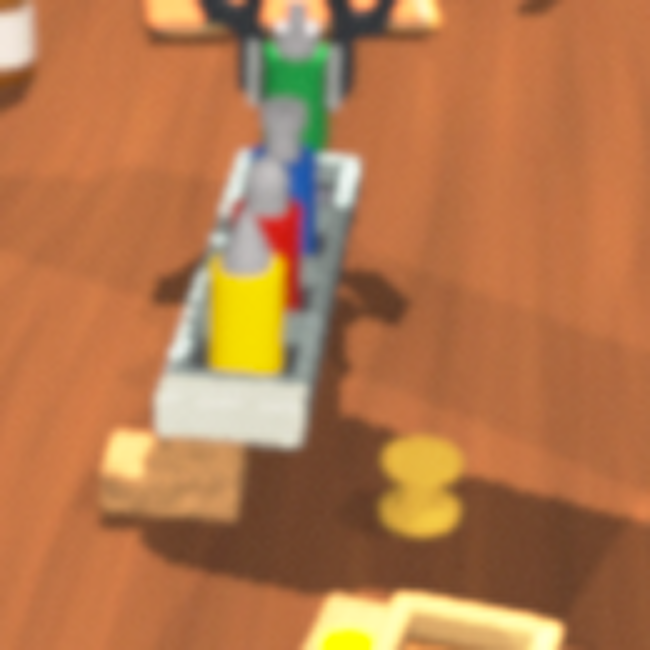

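Green is on target at (586.3,-283.9). Lowering, releasing, then moving clear so both cameras can see the rack.

Emit:
arm_command:
  rows:
    - [[0,-0.03,-0.5],0,1]
    - [[0,0,-0.5],0,1]
    - [[0,0,-0.36],0,1]
    - [[0,0,0],0,1]
    - [[0,0,0],0,1]

```text
clock: 37.0
tcp_pos: [586.6, -284.7, 30.9]
tcp_rot: [-180.0, -0.0, 88.8]
wrist_force: [-0.1, 0.5, -3.3]
grip_width: 0.402
```

Emit:
arm_command:
  rows:
    - [[0,0,-0.03],0,1]
    - [[0,0,0],0,0.6]
    - [[0,0,0],0,0.4]
    - [[0,0,0],0,0.2]
    - [[0,0,0],0,0]
    - [[0,0,0],0,0]
    - [[0,0,0],0,0]

```text
clock: 37.7
tcp_pos: [587.0, -284.9, 31.0]
tcp_rot: [180.0, 0.0, 88.8]
wrist_force: [-0.7, -0.0, -0.6]
grip_width: 1.002
```

Emit:
arm_command:
  rows:
    - [[0,0,0.3],0,0]
    - [[0,0,0.8],0,0]
    - [[0,0,1],0,0]
    - [[0,0,1],0,0]
    - [[0,0,1],0,0]
    - [[0,0,1],0,0]
    - [[0,0,1],0,0]
    - [[0,0,0.5],0,0]

```text
clock: 38.5
tcp_pos: [588.5, -284.9, 200.2]
tcp_rot: [179.7, 0.1, 88.8]
wrist_force: [-0.5, 0.8, 0.3]
grip_width: 1.002
```

Emit:
arm_command:
  rows:
    - [[-0.5,-0.5,0],0,0]
    - [[-0.8,-1,0],0,0]
    - [[-0.8,-1,0],0,0]
    - [[-0.8,-1,0],0,0]
    - [[-0.8,-1,0],0,0]
    - [[-0.8,-1,0],0,0]
    - [[-0.5,-1,0],0,0]
    - [[0,-0.5,0],0,0]

```text
clock: 39.3
tcp_pos: [458.9, -463.4, 195.9]
tcp_rot: [-179.9, 0.1, 88.5]
wrist_force: [-0.2, 0.2, 0.3]
grip_width: 0.998
```

Emit:
arm_command:
  rows:
    - [[0,0,0],0,0]
    - [[0,0,0],0,0]
    - [[0,0,0],0,0]

```text
clock: 39.6
tcp_pos: [463.6, -457.3, 196.0]
tcp_rot: [180.0, -0.1, 89.0]
wrist_force: [0.5, 0.6, -0.5]
grip_width: 1.0
```

```bash
python3 - <<'E'
from h import *
p,s=check("side18")
t=bot.camera("top");save(t,"top18.png",(140,270,280,440),4)
for c,n in zip(("yellow","red","blue","green"),((590.9,-104.7),(589.6,-164.7),(588.4,-224.7),(587.1,-284.7))):
  for q in(p,t):
    try: axis(q,c,n)
    except Exception as e: print(c,e)
P=cloud(t)
for n in((590.9,-104.7),(589.6,-164.7),(588.4,-224.7),(587.1,-284.7)):
    m=(np.hypot(P[...,0]-n[0],P[...,1]-n[1])<27)&(P[...,2]>66)
    print(n,m.sum(),np.round(np.median(P[m],0),1),P[m][:,2].max() if m.any() else None)
E
```

```text
[ 463.6 -457.3  196. ] [ 1.8e+02 -1.0e-01  8.9e+01] 1.0 [ 0.5  0.6 -0.5]
yellow n 163 axis [ 591.  -105.4] sleeve z [20.1 60.6]
yellow n 20 axis [ 590.  -107.8] sleeve z [27.3 63.7]
red n 14 axis [ 591.  -164.3] sleeve z [42.5 61.8]
red n 29 axis [ 588.4 -168.2] sleeve z [26.4 63.5]
blue n 7 axis [ 590.5 -220.1] sleeve z [48.8 61.6]
blue n 3 axis [ 591.5 -230.6] sleeve z [55.5 64.1]
green zero-size array to reduction operation minimum which has no identity
green zero-size array to reduction operation minimum which has no identity
(590.9, -104.7) 78 [ 589.  -105.6   75.7] 90.87009323368694
(589.6, -164.7) 78 [ 587.6 -166.2   83.8] 90.08015332131029
(588.4, -224.7) 91 [ 586.2 -226.5   89. ] 93.19488018734316
(587.1, -284.7) 88 [ 584.4 -284.4   75.5] 92.92612694827548
```

View pics/side18.png

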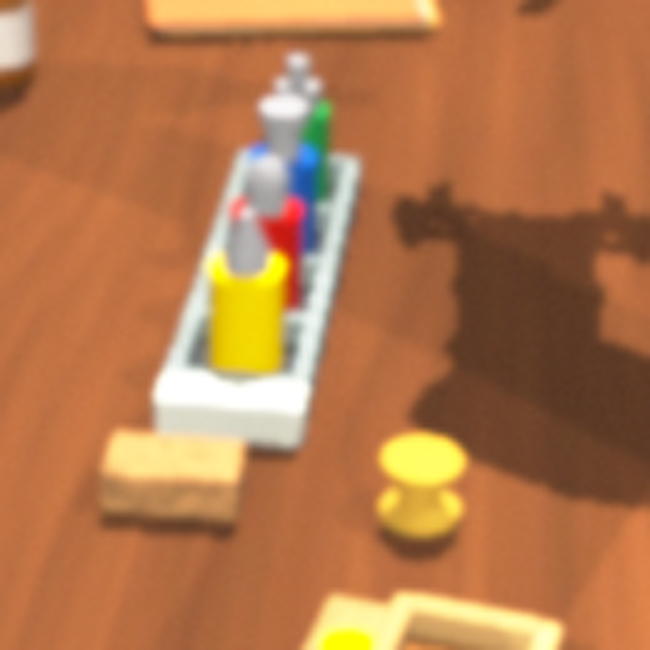

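View pics/top18.png

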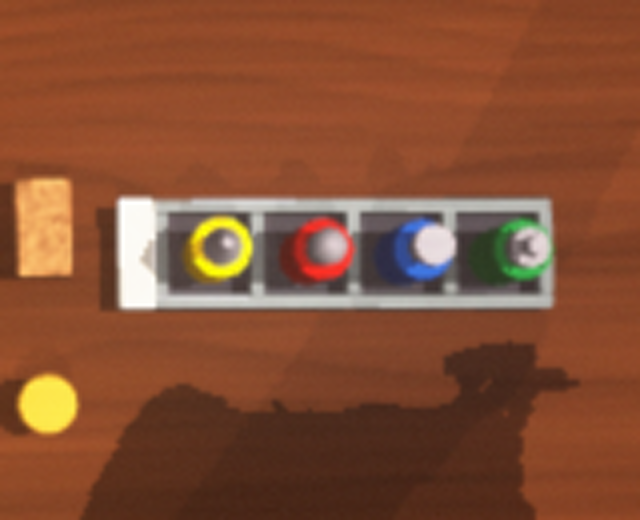

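Both views show all four upright, each in its own pocket. From the white end the top crop reads yellow (220,250), red (320,250), blue (425,250), green (520,250), which is the reverse order. Handing in.

```bash
python3 - <<'E'
from rig import bot
print(bot.job_done(), bot.state()["clock"])
E
```

```text
the job is handed in; nothing more can be done
the job is handed in; nothing more can be done
```

All four punches now stand in the steel rack in reverse order: yellow next to the white end, then red, blue, and green farthest from it. I handed the job in at about 40 s on the robot's clock; the limit was 112 s. No verdict was reported.

**Last checks, gripper open and clear of everything:**
- Both cameras show all four upright, each in its own pocket.
- In the top camera, head tops read 90–93 mm above the bench against 90 mm expected, so all four are down on the pocket floors.
- Head centres in the top camera are within about 3 mm of the pocket centres.
- The wrist force stayed within about 7 N in every reading the moves returned.

**What failed or disagreed:**
- In the final pictures, fitting the axis from the sleeve worked well only for yellow, at (591.0, -105.4) mm, within 1 mm of its pocket centre.
- Red and blue were mostly hidden by the punches in front. Their fits had few points and were up to 7 mm off, so I did not rely on them.
- Green had no usable fit. For these three I relied on the head positions and on the arm's position at release, which was within 1 mm of the planned pocket centre.
- The networks tended to report the purple look-alikes as the green punch, so I picked green out by its colour and its place in the rack.

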